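Clamp the amber jar in the ratchet jig

TASK

Stand the amber jar in the blue V nest of the jar jig and let go of it, then clamp it there by swinging the jig's red ratchet lever back and forth until the sprung jaw holds the jar firmly without crushing it: stop once pushing the black handle forward takes about 9 N. Leave the lever swung back to its start stop with the jar still clamped, never push the jaw by hand, and leave the other jars and things where they are.

Things in the scene. Friction and masses are not known exactly. Their poses are not given: they have to be found in the camera images.
- amber_jar_center (a point): Centre (half-way up) of the loose jar to clamp: amber body 35 mm high with a closed gold lid 17 mm high on top; 60 mm diameter all the way up, 52 mm tall in all, 110 g. The only amber jar and gold lid; it stands on the table.
- nest (a point): Centre of the amber jar when fully seated in the nest, 32 mm above the table (26 mm above the jig's 6 mm base plate). The nest is a fixed blue V backstop, 26 mm high above the plate, touching the jar 30 degrees either side of +y and open to -y, where the jaw comes from. Axes: the jig's. Its distance from the jaw varies. The jaw pushes home a jar put down up to 10 mm short (toward -y).
- pivot (a point): On the upright axis of the lever and brass ratchet wheel, 78 mm above the table, as high as the handle's middle. Axes: the jig's; +y runs from the pivot to the nest (160 to 185 mm away, at the same x), z up. Base plate 116 mm (x) by 350 mm (y, from 90 mm on the -y side of the pivot to 260 mm on its +y side), 6 mm thick. Wheel 91 mm diameter, top 43 mm above the table.
- lever_knob (a point): Middle of the red lever's black upright handle: a round post 20 mm in diameter, from 53 to 103 mm above the table, 120 mm from the pivot axis. Nothing else of the jig is higher than 58 mm. It can be straddled or pinched from above and swings in a level circle about the pivot. Unloaded it takes about 1.5 N to swing and it stays where it is left.
- lever (a joint): Lever angle, rad, 0 to 1.2, hard stops at both ends. At 0 (start stop) the handle lies 0.6 rad clockwise (seen from above) of the jig's -y direction from the pivot; it grows counter-clockwise. Forward (growing) strokes drive the wheel, a notch per 0.21 rad, and the jaw, 19 mm per rad, to the nest; on back strokes the drive pawl clicks over the teeth and a second pawl holds the wheel.
- pad_face (a point): Centre of the face of the jaw's black rubber pad, 40 mm wide, 20 mm high, 19 mm above the table; it moves along +y to the jar. It sits on a spring of 4 N per mm before the driven slide: once at the jar it stops while the squeeze goes on growing, so its position does not tell the squeeze. A good clamp keeps 22 to 65 N with the lever back; above 85 N at any time the jar is crushed.
- pad: The jaw pad as a body; origin on the table plane, 113 mm behind its face (toward -y). Force at the handle on a slow forward push, friction included: about 5 N for 22 N on the jar, 8.5 N for 44 N, 12 N for 65 N, 15 N for 85 N. As the lever goes back the wheel drops to its last notch, losing up to 16 N of squeeze.
- white_jar1_center (a point): Centre of a white jar with a black lid, same size as the amber one, loose; to be left alone.
- white_jar2_center (a point): Centre of another white jar with a black lid, same size, loose; to be left alone.
- empty_jar1: Empty clear open jar, 64 mm diameter, 42 mm tall, loose; origin under its centre; to be left alone.
- empty_jar2: Another empty clear open jar, the same; to be left alone.
- lid1: Black spare lid lying on the table, 62 mm diameter, 15 mm thick, loose; origin under its centre; to be left alone.
- lid2: Another black spare lid, the same; to be left alone.
Mind the look-alikes: they are no part of the job. Leave any turquoise look-alike of the part that bears amber_jar_center alone.

How it is judged:
On the way, in this order (a step that is already met when the one before it is completed fails the run):
1. the amber jar stands upright in the nest, within 18 mm of its seat, and is let go (horizontal distance between amber_jar_center and nest below 0.018 m and z of amber_jar_center in the frame of nest below 0.004 m and angle between amber_jar's own z axis and vertical below 0.1 rad and contact force between the fingers and amber_jar below 0.2 N), for 0.2 s.
2. the lever is swung forward past 0.7 rad (value of joint lever above 0.7 rad).
3. the jaw squeezes the jar with more than 22 N (contact force between pad and amber_jar above 22 N), for 0.2 s.
At the end, for the whole second after the job is handed in: The amber jar stands upright (within 0.08 rad) and at rest, seated within 6 mm of the nest point, the jaw squeezing it with 22 to 65 N, and the lever back within 0.15 rad of its start stop (contact force between pad and amber_jar between 22 and 65 N and horizontal distance between amber_jar_center and nest below 0.006 m and z of amber_jar_center in the frame of nest below 0.004 m and angle between amber_jar's own z axis and vertical below 0.08 rad and value of joint lever below 0.15 rad and linear speed of amber_jar below 0.01 m/s); the robot touches nothing.
It fails at once if the jar is squeezed with more than 85 N (crushed) (contact force between pad and amber_jar above 85 N).
It fails at once if the jaw pad is pushed by the fingers with more than 3 N (contact force between the fingers and pad above 3 N).
It fails at once if another jar or thing is moved by more than 40 mm (distance of any of white_jar1_center, white_jar2_center, empty_jar1, empty_jar2, lid1, lid2 from where it was at the start of the episode above 0.04 m).
It fails at once if the amber jar is tipped over (angle between amber_jar's own z axis and vertical above 0.7 rad).
It also fails if it takes over 72 s, if anything falls off the work surface, if the arm or the gripper's body presses on something with over 40 N, if the wrist force passes 120 N, or if a joint passes its speed limit or range.

ROBOT

A 6-joint arm with a two-finger parallel gripper is mounted at the origin on the work surface. World frame = base frame: x ahead of the robot, y to its left, z up, the work surface at z = 0. Lengths are in m, angles in rad, forces in N, time in s.
With the tool pointing down it reaches from about 0.35 to 0.775 m from the base axis. Payload 5.5 kg.
Tool frame: the origin (TCP) lies between the finger pads; the fingertips stand 8 mm ahead of it and the grasp point (between the pads) lies 11 mm behind it; z points along the fingers, y is the line along which they close (so a half turn about z gives the same grasp; the last joint's range is limited). The gripper opens to 85 mm and grips with 20 to 120 N. Pads are 22 mm wide; open, the fingers measure 114 mm over their backs; the gripper's body (76 mm by 85 mm) begins 54 mm behind the grasp point. The pads swing forward as they close: fully open they stand 13 mm farther back than shut.
Start: joints at [-1.256, 0.313, 0.046, 1.304, 0, 1.431], TCP at [0.253, -0.517, 0.239] pointing down, gripper open.
Joint ranges: [-2.76, 2.76], [-0.86, 1.69], [-1.03, 1.26], [-2.2, 2.34], [-1.47, 1.5], [-3.14, 3.14]. Speed limits (rad/s): [2.57, 2.57, 3.14, 3.14, 3.14, 3.14].

INTERFACE

Orientations are given as a unit quaternion [w, x, y, z].
In Python, from workcell import status, vision, job gives the robot as it stands. The module is installed in compiled form; this text tells all that it offers.
- The arm moves only by the tool apply_moves, never from a script. Its argument "moves" is one flat list of numbers, 6 for each row, row after row: the shift along the world's x, y, z in units of 25 mm (1.0 is 25 mm), then the turn, a rotation vector about the world's x, y, z in rad. In form: [x, y, z, rx, ry, rz, x, y, z, rx, ry, rz, ...]. A call has 1 to 20 rows; each row is the pose to reach, as a shift and turn from the pose commanded when the call began; what a row does not reach only later rows make up. A row lasts 1/12 s, in which the tool goes at most 41.7 mm and 7.16 degrees, less where a joint would pass 70% of its speed; a pose out of reach is approached as far as the arm can. A call with a gripper value outside its range is refused whole. "claw" is the opening in per cent of the stroke, from 0 (shut) to 100 (fully open), set as the call begins (left out, the last holds). The fingers move at their own pace and stop on an object; "newtons" is the grip in N (left out, the last holds). Time passes only in rows, so rows that repeat a pose let the fingers close. It gives the time, the measured TCP pose, the force, the opening and the grip force at its end, in the units of the state.
- status.get_state(): the state, without advancing time (a new reading comes with each control period).
- vision.read_camera(name): name is "scene" or "top"; returns a dict with "image" (384x512x3 uint8, blue, green, red), "camera_matrix" (3x3 intrinsics, pixels), "dist_coeffs" ([k1, k2, p1, p2, k3] as OpenCV has them; the pictures are not rectified), "camera_from_world" (4x4, takes a point from world to camera coordinates). Camera axes: x right, y down, z forward; pixel columns grow to the right and rows downward; lengths in m; the calibration is good to about 2 mm. A picture is of the moment at which its call begins. There is no depth.
- job.hand_in(): hands the job in; it is judged then, once.
The state is a dict: "clock": time; "joint_pos": joint angles; "qvel": joint speeds; "tau": joint torques, N m; "tcp_pos": TCP position; "orientation": TCP orientation; "wrist_force": force on the tool from outside, world axes, zero at the start; "ft_torque": the same for the moment, N m; "finger_gap": finger opening in m; "grip_force": force on a finger pad.
Only numpy, scipy, OpenCV 4.12 (cv2) and the standard library are available. Lean on these libraries where they do the work, as an engineer would, in place of code of your own. Each camera call takes 0.05 s, during which the arm holds its last target. There are 200 camera calls.

## Working session

There is one attempt and no reset: what is moved stays moved. The work goes in short steps, Python scripts to look and compute and a tool call to move; the robot and the scene stay as the last step left them, time stands still between calls to the robot, and variables do not carry over. Pictures are saved under pics/ and viewed, at most 10 in all, crops included, and the job is handed in when it is done.

Besides the shell and the picture viewer there is one more tool, called as a command line: name --argument value ..., lists and objects as JSON in quotes. apply_moves: Moves the arm, as the interface text tells. Its arguments: {"type":"object","properties":{"moves":{"type":"array","items":{"type":"number"}},"claw":{"type":"number"},"newtons":{"type":"number"}},"required":["moves"]}

```bash
mkdir -p pics; python3 - <<'E'
from workcell import status, vision
import cv2,pickle
for n in("scene","top"):
    d=vision.read_camera(n); pickle.dump(d,open(f"{n}.pkl","wb")); cv2.imwrite(f"pics/{n}0.png",d["image"])
    print(n,d["camera_matrix"].tolist(),d["dist_coeffs"],d["camera_from_world"].round(3).tolist())
print(status.get_state())
E
```

```text
scene [[390.69235960005767, 0.0, 252.67766308211097], [0.0, 390.69235960005767, 188.24412360333724], [0.0, 0.0, 1.0]] [-0.08771707  0.          0.          0.          0.        ] [[-0.672, 0.741, 0.008, 0.293], [0.64, 0.586, -0.497, -0.308], [-0.373, -0.329, -0.868, 1.364], [0.0, 0.0, 0.0, 1.0]]
top [[402.76836087909254, 0.0, 255.65290690891658], [0.0, 402.76836087909254, 197.73947823726817], [0.0, 0.0, 1.0]] [-0.13844677  0.          0.          0.          0.        ] [[0.016, -1.0, 0.0, 0.046], [-0.995, -0.016, -0.098, 0.517], [0.098, 0.001, -0.995, 1.211], [0.0, 0.0, 0.0, 1.0]]
{'clock': 0.1, 'joint_pos': array([-1.25561650e+00,  3.13942419e-01,  4.51062784e-02,  1.30361161e+00,
        1.12604489e-05,  1.43119350e+00]), 'qvel': array([-0.00028683, -0.00083391,  0.00244102, -0.0001104 ,  0.00099194,
       -0.00065193]), 'tau': array([ 1.66982289e-03, -4.81727600e+01,  2.99242973e+01,  1.27798843e-02,
       -2.08965621e-04,  1.08927020e-05]), 'tcp_pos': array([ 0.25243373, -0.51613614,  0.2384939 ]), 'orientation': array([-8.23026600e-04,  9.74257470e-01,  2.25436688e-01, -6.67864687e-05]), 'wrist_force': array([-0.39483749,  0.8783251 , -0.54444221]), 'ft_torque': array([ 0.01097798, -0.0439407 ,  0.04904635]), 'grip_force': 0.0, 'finger_gap': 0.08558737484438325}
```

View pics/scene0.png

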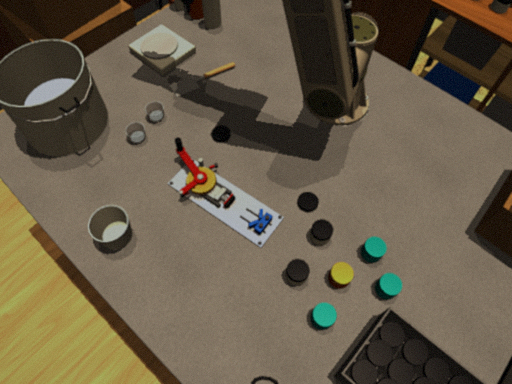

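View pics/top0.png

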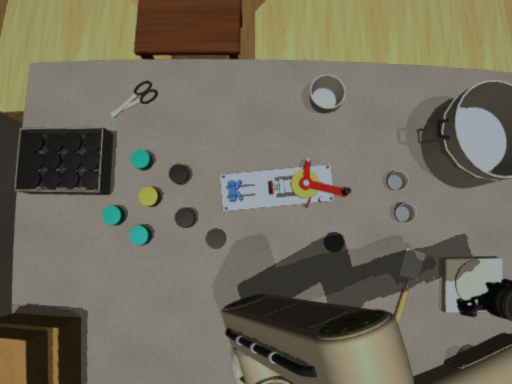

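The scene picture shows the gold lid at (342,273), the jig plate between (170,183) and (280,217), and the handle at (179,144). In the top picture the gold lid is at (149,196), the handle at (347,191), the wheel at (305,184), the V at (238,190), and white jars at (179,174) and (185,217).

```bash
cat > h.py <<'E'
import cv2,numpy as np
def ray(d,uv,z):
    p=cv2.undistortPoints(np.array([[uv]],float),d["camera_matrix"],np.array(d["dist_coeffs"]))[0,0]
    T=d["camera_from_world"];R=T[:3,:3];c=-R.T@T[:3,3];v=R.T@np.array([p[0],p[1],1])
    return c+v*(z-c[2])/v[2]
def pix(d,P):
    T=d["camera_from_world"];return cv2.projectPoints(np.array([P],float),cv2.Rodrigues(T[:3,:3])[0],T[:3,3],d["camera_matrix"],np.array(d["dist_coeffs"]))[0][0,0]
def blobs(img,lo,hi,box=None,amin=20):
    m=cv2.inRange(cv2.cvtColor(img,cv2.COLOR_BGR2HSV),lo,hi)
    if box: k=np.zeros_like(m);k[box[1]:box[3],box[0]:box[2]]=255;m&=k
    n,l,s,c=cv2.connectedComponentsWithStats(m)
    return m,[(s[i,4],c[i].round(1),s[i,:4].tolist()) for i in range(1,n) if s[i,4]>=amin]
E
python3 - <<'E'
from h import *
import pickle
S=pickle.load(open("scene.pkl","rb"));T=pickle.load(open("top.pkl","rb"))
for n,d in(("scene",S),("top",T)):
    print(n)
    for nm,lo,hi,z in(("gold",(20,120,80),(35,255,255),.052),("blue",(100,120,60),(125,255,255),.032),("red",(0,150,80),(8,255,255),.05)):
        for a,c,b in blobs(d["image"],lo,hi)[1]: print(nm,a,c,b,ray(d,c,z).round(4))
    # plate
    m,_=blobs(d["image"],(0,0,130),(180,60,255),(215,160,340,215) if n=="top" else (160,150,290,250))
    if n=="scene":
        m,_=blobs(d["image"],(0,0,150),(180,60,255),(160,160,290,250))
    p=cv2.findNonZero(m); r=cv2.minAreaRect(p); print("plate",r)
    for q in cv2.boxPoints(r): print(q.round(1),ray(d,q,.006).round(4))
for n,d,b in(("a",S,(165,125,290,250)),("b",T,(215,150,360,220))):
    cv2.imwrite(f"pics/{n}.png",cv2.resize(d["image"][b[1]:b[3],b[0]:b[2]],None,fx=5,fy=5,interpolation=cv2.INTER_CUBIC))
E
```

```text
scene
gold 243 [362.5  29.5] [352, 15, 24, 26] [-0.3297 -0.1204  0.052 ]
gold 113 [434.6  25.8] [427, 18, 16, 19] [-0.5611  0.0758  0.052 ]
gold 274 [421.9  63.4] [411, 51, 27, 25] [-0.3251  0.1453  0.052 ]
gold 63 [219.6  68. ] [206, 62, 28, 13] [ 0.2001 -0.3729  0.052 ]
gold 127 [481.2  93.3] [474, 86, 15, 16] [-0.3452  0.3771  0.052 ]
gold 24 [490.5  98.7] [486, 94, 10, 12] [-0.3456  0.4135  0.052 ]
gold 278 [206.  181.2] [192, 166, 24, 27] [ 0.558  -0.0739  0.052 ]
gold 50 [189.3 177.2] [186, 172, 7, 12] [ 0.5816 -0.1199  0.052 ]
gold 15425 [ 51.7 317. ] [0, 179, 161, 205] [ 1.0944 -0.0785  0.052 ]
gold 411 [341.9 272.5] [331, 262, 23, 22] [0.5141 0.3813 0.052 ]
blue 211 [260.6 221.2] [249, 209, 23, 23] [0.5392 0.1226 0.032 ]
red 385 [191.1 170.7] [177, 147, 30, 47] [ 0.5618 -0.1335  0.05  ]
plate ((225.00320434570312, 200.0614471435547), (114.1759033203125, 38.260101318359375), 34.89070129394531)
[167.2 183.1] [ 0.6263 -0.1794  0.006 ]
[189.1 151.7] [ 0.5015 -0.2152  0.006 ]
[282.8 217. ] [0.4764 0.1536 0.006 ]
[260.9 248.4] [0.5913 0.1709 0.006 ]
top
gold 271 [300.6 186.2] [291, 170, 25, 27] [ 0.5508 -0.081   0.052 ]
gold 48 [313.1 176.6] [310, 171, 9, 11] [ 0.5807 -0.1189  0.052 ]
gold 284 [148.2 195.9] [139, 187, 19, 19] [0.5141 0.38   0.052 ]
blue 165 [234.1 190.5] [228, 181, 14, 20] [0.5368 0.1203 0.032 ]
red 388 [318.5 182.9] [300, 161, 48, 36] [ 0.562  -0.1357  0.05  ]
plate ((277.0, 187.0), (54.0, 124.0), 90.0)
[215. 160.] [0.6358 0.1841 0.006 ]
[339. 160.] [ 0.6426 -0.2082  0.006 ]
[339. 214.] [ 0.4713 -0.2071  0.006 ]
[215. 214.] [0.4654 0.1796 0.006 ]
```

View pics/b.png

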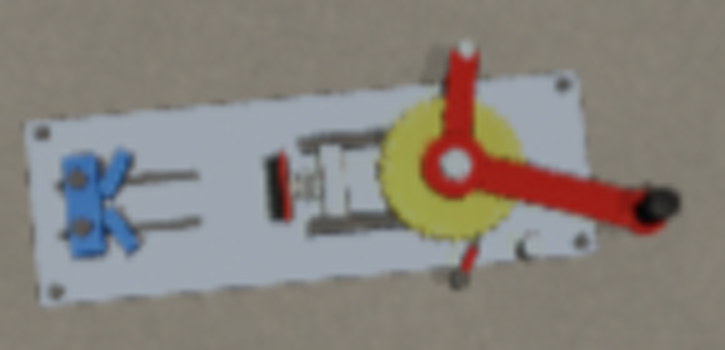

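View pics/a.png

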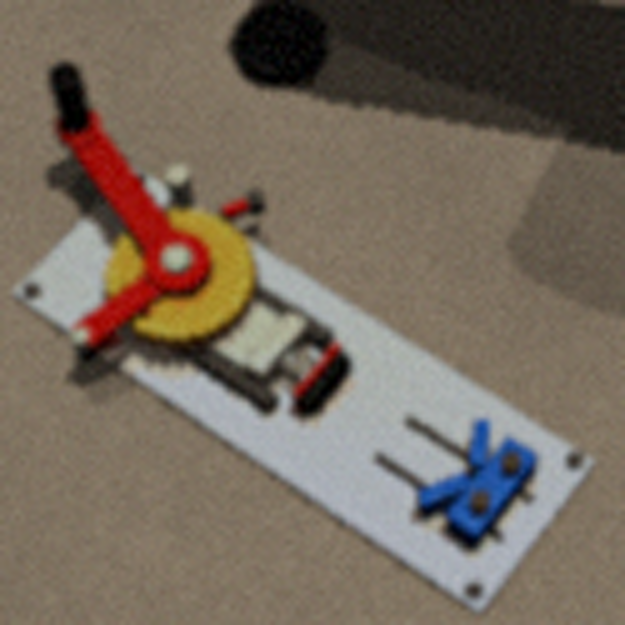

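```bash
python3 - <<'E'
from h import *
import pickle
S=pickle.load(open("scene.pkl","rb"));T=pickle.load(open("top.pkl","rb"))
t=lambda x,y,z:ray(T,(x/5+215-.4,y/5+150-.4),z).round(4)
s=lambda x,y,z:ray(S,(x/5+165-.4,y/5+125-.4),z).round(4)
print("topcorners",*[t(*p,.006) for p in((24,122),(575,72),(597,252),(42,304))])
print("scenecorners",*[s(*p,.006) for p in((482,612),(12,290),(594,461))])
print("boss z.055",t(456,164,.055),s(176,258,.055),"at .058",t(456,164,.058),s(176,258,.058))
print("handle top",t(663,200,.103),s(66,72,.103))
print("V tips top",[t(*p,.032) for p in((133,160),(141,240),(112,152),(125,255))],"scene",[s(*p,.032) for p in((420,490),(488,420))])
print("pad face top z.029",t(266,185,.029),s(347,355,.029))
for n,u in(("w1",(179,174)),("w2",(185,217)),("t1",(141,159)),("t2",(140,235)),("t3",(113,215))): print(n,ray(T,u,.052).round(3))
E
```

```text
topcorners [0.5913 0.169  0.006 ] [ 0.6291 -0.178   0.006 ] [ 0.515  -0.1914  0.006 ] [0.477 0.155 0.006]
scenecorners [0.588  0.1684 0.006 ] [ 0.6256 -0.1812  0.006 ] [0.4746 0.1545 0.006 ]
boss z.055 [ 0.5622 -0.0964  0.055 ] [ 0.5594 -0.098   0.055 ] at .058 [ 0.5618 -0.096   0.058 ] [ 0.5605 -0.0964  0.058 ]
handle top [ 0.5366 -0.2114  0.103 ] [ 0.5309 -0.214   0.103 ]
V tips top [array([0.5646, 0.0991, 0.032 ]), array([0.5154, 0.0932, 0.032 ]), array([0.5694, 0.1121, 0.032 ]), array([0.5061, 0.1028, 0.032 ])] scene [array([0.565 , 0.1006, 0.032 ]), array([0.5065, 0.0996, 0.032 ])]
pad face top z.029 [0.5509 0.0173 0.029 ] [0.529  0.0099 0.029 ]
w1 [0.582 0.288 0.052]
w2 [0.452 0.265 0.052]
t1 [0.628 0.408 0.052]
t2 [0.395 0.401 0.052]
t3 [0.454 0.487 0.052]
```

apply_moves --moves '[8, 20, -1, 0, 0, 1.224, 8, 20, -1, 0, 0, 1.224, 8, 20, -1, 0, 0, 1.224, 8, 20, -1, 0, 0, 1.224, 8, 20, -1, 0, 0, 1.224, 8, 20, -1, 0, 0, 1.224, 8, 20, -1, 0, 0, 1.224, 8, 20, -1, 0, 0, 1.224, 8, 20, -1, 0, 0, 1.224, 8, 20, -1, 0, 0, 1.224, 8, 20, -1, 0, 0, 1.224, 8, 20, -1, 0, 0, 1.224, 8, 20, -1, 0, 0, 1.224, 8, 20, -1, 0, 0, 1.224, 8, 20, -1, 0, 0, 1.224, 8, 20, -1, 0, 0, 1.224, 8, 20, -1, 0, 0, 1.224, 8, 20, -1, 0, 0, 1.224]' --claw 100

```text
clock: 1.6
tcp_pos: [0.4523, -0.0179, 0.2143]
orientation: [0.0, 0.669, 0.743, -0.0]
wrist_force: [0.6, 0.5, -0.2]
finger_gap: 0.0855
grip_force: 0.0
```

apply_moves --moves '[2.48, 15.94, -2, 0, 0, 0, 2.48, 15.94, -2, 0, 0, 0, 2.48, 15.94, -2, 0, 0, 0, 2.48, 15.94, -2, 0, 0, 0, 2.48, 15.94, -2, 0, 0, 0, 2.48, 15.94, -2, 0, 0, 0, 2.48, 15.94, -2, 0, 0, 0, 2.48, 15.94, -2, 0, 0, 0, 2.48, 15.94, -2, 0, 0, 0, 2.48, 15.94, -2, 0, 0, 0, 2.48, 15.94, -2, 0, 0, 0, 2.48, 15.94, -2, 0, 0, 0, 2.48, 15.94, -2, 0, 0, 0, 2.48, 15.94, -2, 0, 0, 0]'

```text
clock: 2.77
tcp_pos: [0.515, 0.3799, 0.1646]
orientation: [0.0, 0.669, 0.743, -0.0]
wrist_force: [-0.4, 0.1, -0.8]
finger_gap: 0.0855
grip_force: 0.0
```

apply_moves --moves '[0, 0, -1.5, 0, 0, 0, 0, 0, -3, 0, 0, 0, 0, 0, -4, 0, 0, 0, 0, 0, -4.8, 0, 0, 0, 0, 0, -5.4, 0, 0, 0, 0, 0, -5.4, 0, 0, 0, 0, 0, -5.4, 0, 0, 0]'

```text
clock: 3.35
tcp_pos: [0.5144, 0.3802, 0.0294]
orientation: [-0.0, 0.669, 0.744, -0.001]
wrist_force: [0.0, -0.1, 1.4]
finger_gap: 0.0852
grip_force: 0.0
```

apply_moves --moves '[0, 0, 0, 0, 0, 0, 0, 0, 0, 0, 0, 0, 0, 0, 0, 0, 0, 0, 0, 0, 0, 0, 0, 0, 0, 0, 0, 0, 0, 0, 0, 0, 0, 0, 0, 0, 0, 0, 0, 0, 0, 0, 0, 0, 0, 0, 0, 0]' --claw 50 --newtons 30

```text
clock: 4.02
tcp_pos: [0.516, 0.3823, 0.0316]
orientation: [0.001, 0.668, 0.744, 0.002]
wrist_force: [0.7, -1.6, 6.7]
finger_gap: 0.059
grip_force: 33.0
```

apply_moves --moves '[0, 0, 0.3, 0, 0, 0, 0, 0, 1, 0, 0, 0, 0, 0, 2.2, 0, 0, 0, 0, 0, 3.4, 0, 0, 0, 0, 0, 4.6, 0, 0, 0, 0, 0, 5, 0, 0, 0, 0.1, -1, 5, 0, 0, 0, 0.2, -2.2, 5, 0, 0, 0, 0.3, -3.4, 5, 0, 0, 0, 0.4, -4.6, 5, 0, 0, 0, 0.5, -5.8, 5, 0, 0, 0, 0.6, -7, 5, 0, 0, 0, 0.7, -8.2, 5, 0, 0, 0, 0.8, -9.4, 5, 0, 0, 0, 0.9, -10.6, 5, 0, 0, 0, 1, -11.5, 5, 0, 0, 0, 1.1, -12.1, 5, 0, 0, 0, 1.1, -12.4, 5, 0, 0, 0, 1.1, -12.4, 5, 0, 0, 0, 1.1, -12.4, 5, 0, 0, 0]'

```text
clock: 5.68
tcp_pos: [0.5418, 0.0722, 0.1542]
orientation: [-0.0, 0.668, 0.744, 0.0]
wrist_force: [-0.1, 0.8, -0.6]
finger_gap: 0.0589
grip_force: 32.7
```

```bash
python3 - <<'E'
from h import *
from workcell import status,vision
print({k:np.round(v,4) for k,v in status.get_state().items() if k in("tcp_pos","wrist_force","grip_force","finger_gap")})
for n in("scene","top"):
    d=vision.read_camera(n)
    for a,c,b in blobs(d["image"],(20,120,60),(35,255,255),(200,130,320,250))[1]: print(n,a,c,b,ray(d,c,.176).round(4))
    im=d["image"][110:260,190:330]; cv2.imwrite(f"pics/{n}1.png",cv2.resize(im,None,fx=4,fy=4,interpolation=cv2.INTER_CUBIC))
a=cv2.imread("pics/scene1.png");b=cv2.imread("pics/top1.png");cv2.imwrite("pics/both1.png",cv2.resize(np.hstack([a,b]),(800,429)))
E
```

```text
{'tcp_pos': array([0.5418, 0.0722, 0.1542]), 'wrist_force': array([-0.1361,  0.7787, -0.6097]), 'grip_force': np.float64(32.6544), 'finger_gap': np.float64(0.0589)}
scene 237 [207.8 180. ] [200, 166, 16, 28] [ 0.5963 -0.0113  0.176 ]
top 278 [300.6 186.2] [291, 170, 25, 27] [ 0.5347 -0.0673  0.176 ]
top 51 [313.3 176.7] [310, 171, 9, 11] [ 0.5613 -0.1018  0.176 ]
```

View pics/both1.png

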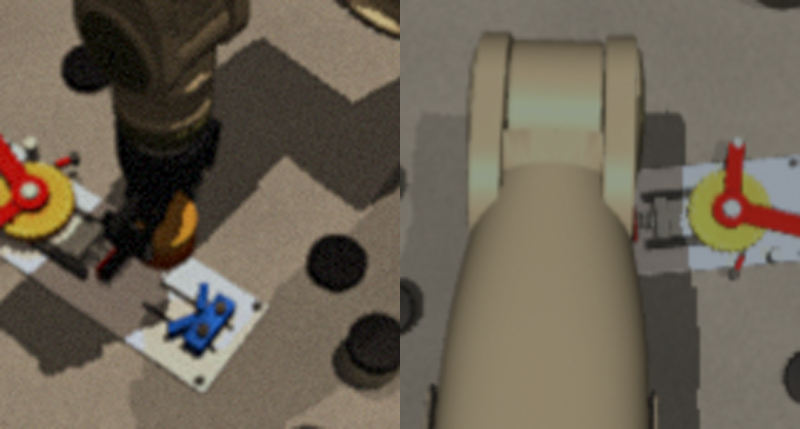

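apply_moves --moves '[0, 0, -0.8, 0, 0, 0, 0, 0, -1.6, 0, 0, 0, 0, 0, -2.4, 0, 0, 0, 0, 0, -3.2, 0, 0, 0, 0, 0, -3.8, 0, 0, 0, 0, 0, -4.2, 0, 0, 0, 0, 0, -4.4, 0, 0, 0, 0, 0, -4.5, 0, 0, 0, 0, 0, -4.5, 0, 0, 0, 0, 0, -4.5, 0, 0, 0]'

```text
clock: 6.62
tcp_pos: [0.5428, 0.0721, 0.0426]
orientation: [0.001, 0.668, 0.744, 0.0]
wrist_force: [-0.6, -0.2, -0.4]
finger_gap: 0.0594
grip_force: 32.7
```

apply_moves --moves '[0, 0, -0.03, 0, 0, 0, 0, 0, -0.06, 0, 0, 0, 0, 0, -0.08, 0, 0, 0, 0, 0, -0.08, 0, 0, 0]'

```text
clock: 6.95
tcp_pos: [0.5423, 0.0718, 0.0401]
orientation: [0.0, 0.668, 0.744, 0.0]
wrist_force: [-0.1, -0.8, -1.6]
finger_gap: 0.0593
grip_force: 32.7
```

apply_moves --moves '[0, 0, -0.04, 0, 0, 0, 0, 0, -0.08, 0, 0, 0, 0, 0, -0.1, 0, 0, 0, 0, 0, -0.1, 0, 0, 0]'

```text
clock: 7.28
tcp_pos: [0.5422, 0.0718, 0.0376]
orientation: [0.0, 0.668, 0.744, 0.0]
wrist_force: [-0.4, 0.3, 3.0]
finger_gap: 0.0589
grip_force: 32.9
```

apply_moves --moves '[0, 0, 0, 0, 0, 0, 0, 0, 0, 0, 0, 0, 0, 0, 0, 0, 0, 0, 0, 0, 0, 0, 0, 0, 0, 0, 0, 0, 0, 0, 0, 0, 0, 0, 0, 0, 0, 0, 1, 0, 0, 0, 0, 0, 2, 0, 0, 0, 0, 0, 3, 0, 0, 0, 0, 0, 4, 0, 0, 0, 0, 0, 5, 0, 0, 0, 0, 0, 6, 0, 0, 0]' --claw 100

```text
clock: 8.28
tcp_pos: [0.5419, 0.0719, 0.1886]
orientation: [0.0, 0.668, 0.744, 0.0]
wrist_force: [0.4, 0.1, 0.5]
finger_gap: 0.0855
grip_force: 0.0
```

apply_moves --moves '[-0.1, -1.5, 0, 0, 0, -0.1, -0.2, -3, 0, 0, 0, -0.2, -0.2, -4.5, 0, 0, 0, -0.33, -0.3, -6, 0, 0, 0, -0.33, -0.3, -7.5, 0, 0, 0, -0.33, -0.3, -9, 0, 0, 0, -0.33, -0.3, -10.4, -0.3, 0, 0, -0.33, -0.3, -11.4, -0.7, 0, 0, -0.33, -0.3, -11.4, -0.7, 0, 0, -0.33, -0.3, -11.4, -0.7, 0, 0, -0.33]' --claw 43

```text
clock: 9.12
tcp_pos: [0.5338, -0.2143, 0.1688]
orientation: [-0.001, 0.782, 0.623, -0.0]
wrist_force: [0.4, 0.3, 0.1]
finger_gap: 0.0369
grip_force: 0.0
```

```bash
python3 - <<'E'
from h import *
from workcell import status,vision
print({k:np.round(v,4) for k,v in status.get_state().items() if k in("tcp_pos","wrist_force","finger_gap","joint_pos")})
for n in("scene","top"):
    d=vision.read_camera(n)
    for a,c,b in blobs(d["image"],(20,120,60),(35,255,255),(200,130,320,250))[1]: print(n,a,c,b,ray(d,c,.058).round(4))
    im=d["image"][110:260,150:330]; cv2.imwrite(f"pics/{n}2.png",cv2.resize(im,None,fx=4,fy=4,interpolation=cv2.INTER_CUBIC))
a=cv2.imread("pics/scene2.png");b=cv2.imread("pics/top2.png");cv2.imwrite("pics/both2.png",cv2.resize(np.hstack([a,b]),(800,333)))
E
```

```text
{'joint_pos': array([-5.2140e-01,  3.4400e-01, -8.5000e-02,  1.1436e+00,  2.0000e-04,
        1.2744e+00]), 'tcp_pos': array([ 0.5338, -0.2143,  0.1688]), 'wrist_force': array([0.4226, 0.3234, 0.1237]), 'finger_gap': np.float64(0.0369)}
scene 43 [205.1 168.7] [200, 166, 12, 7] [ 0.5319 -0.1036  0.058 ]
scene 21 [212.9 179. ] [211, 173, 4, 13] [ 0.5414 -0.0615  0.058 ]
scene 323 [246.7 207.1] [237, 198, 20, 20] [0.5425 0.0728 0.058 ]
top 296 [300.4 186. ] [291, 170, 27, 27] [ 0.5506 -0.0798  0.058 ]
top 54 [313.5 176.4] [310, 171, 9, 11] [ 0.5804 -0.1193  0.058 ]
top 292 [249.9 188.4] [241, 179, 19, 20] [0.5409 0.0716 0.058 ]
```

View pics/both2.png

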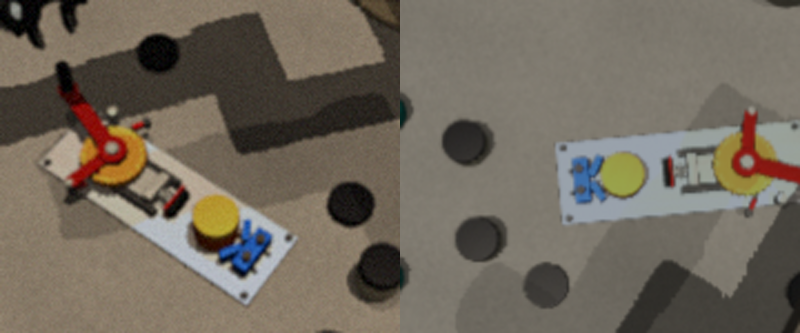

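The jar stands in front of the V (scene (215,215), top (623,174) in the crops), about 4 mm short of its seat; the lever is unchanged.

apply_moves --moves '[0, 0.05, -0.8, 0, 0, 0, 0, 0.05, -1.6, 0, 0, 0, 0, 0.05, -2.2, 0, 0, 0, 0, 0.05, -2.6, 0, 0, 0, 0, 0.05, -3, 0, 0, 0, 0, 0.05, -3.3, 0, 0, 0, 0, 0.05, -3.5, 0, 0, 0, 0, 0.05, -3.5, 0, 0, 0]'

```text
clock: 9.88
tcp_pos: [0.5343, -0.2114, 0.0816]
orientation: [-0.0, 0.781, 0.625, -0.0]
wrist_force: [-0.8, 0.5, -0.1]
finger_gap: 0.0369
grip_force: 0.0
```

```bash
cat > arc.py <<'E'
import numpy as np,sys
def arc(q0,q1,n,r0=.12,r1=.12,P=(.561,-.097)):
    a=lambda q:q-2.063
    o=[]
    for q in np.linspace(q0,q1,n+1)[1:]:
        d=(r1*np.array([np.cos(a(q)),np.sin(a(q))])-r0*np.array([np.cos(a(q0)),np.sin(a(q0))]))/.025
        o+=[round(d[0],2),round(d[1],2),0,0,0,round(q-q0,3)]
    print(q0,q1,o)
E
python3 -c "
from arc import *
arc(.263,1.1,14,.1175); arc(1.1,-.1,19); arc(-.1,.5,10); arc(.5,1.2,14)"
```

```text
0.263 1.1 [np.float64(0.26), np.float64(-0.15), 0, 0, 0, np.float64(0.06), np.float64(0.54), np.float64(-0.19), 0, 0, 0, np.float64(0.12), np.float64(0.83), np.float64(-0.22), 0, 0, 0, np.float64(0.179), np.float64(1.12), np.float64(-0.22), 0, 0, 0, np.float64(0.239), np.float64(1.4), np.float64(-0.21), 0, 0, 0, np.float64(0.299), np.float64(1.69), np.float64(-0.18), 0, 0, 0, np.float64(0.359), np.float64(1.97), np.float64(-0.14), 0, 0, 0, np.float64(0.418), np.float64(2.25), np.float64(-0.07), 0, 0, 0, np.float64(0.478), np.float64(2.53), np.float64(0.0), 0, 0, 0, np.float64(0.538), np.float64(2.8), np.float64(0.1), 0, 0, 0, np.float64(0.598), np.float64(3.06), np.float64(0.21), 0, 0, 0, np.float64(0.658), np.float64(3.32), np.float64(0.34), 0, 0, 0, np.float64(0.717), np.float64(3.57), np.float64(0.48), 0, 0, 0, np.float64(0.777), np.float64(3.81), np.float64(0.64), 0, 0, 0, np.float64(0.837)]
1.1 -0.1 [np.float64(-0.25), np.float64(-0.17), 0, 0, 0, np.float64(-0.063), np.float64(-0.52), np.float64(-0.31), 0, 0, 0, np.float64(-0.126), np.float64(-0.79), np.float64(-0.45), 0, 0, 0, 
[... 1910 characters left out ...]
0, np.float64(0.15), np.float64(0.95), np.float64(0.1), 0, 0, 0, np.float64(0.2), np.float64(1.19), np.float64(0.16), 0, 0, 0, np.float64(0.25), np.float64(1.42), np.float64(0.23), 0, 0, 0, np.float64(0.3), np.float64(1.64), np.float64(0.3), 0, 0, 0, np.float64(0.35), np.float64(1.87), np.float64(0.39), 0, 0, 0, np.float64(0.4), np.float64(2.08), np.float64(0.49), 0, 0, 0, np.float64(0.45), np.float64(2.3), np.float64(0.61), 0, 0, 0, np.float64(0.5), np.float64(2.5), np.float64(0.73), 0, 0, 0, np.float64(0.55), np.float64(2.7), np.float64(0.86), 0, 0, 0, np.float64(0.6), np.float64(2.9), np.float64(1.0), 0, 0, 0, np.float64(0.65), np.float64(3.08), np.float64(1.15), 0, 0, 0, np.float64(0.7)]
```

apply_moves --moves '[0.26, -0.15, 0, 0, 0, 0.06, 0.54, -0.19, 0, 0, 0, 0.12, 0.83, -0.22, 0, 0, 0, 0.18, 1.12, -0.22, 0, 0, 0, 0.24, 1.4, -0.21, 0, 0, 0, 0.3, 1.69, -0.18, 0, 0, 0, 0.36, 1.97, -0.14, 0, 0, 0, 0.42, 2.25, -0.07, 0, 0, 0, 0.48, 2.53, 0, 0, 0, 0, 0.54, 2.8, 0.1, 0, 0, 0, 0.6, 3.06, 0.21, 0, 0, 0, 0.66, 3.32, 0.34, 0, 0, 0, 0.717, 3.57, 0.48, 0, 0, 0, 0.777, 3.81, 0.64, 0, 0, 0, 0.837]'

```text
clock: 11.05
tcp_pos: [0.6301, -0.1964, 0.083]
orientation: [0.0, 0.459, 0.889, -0.0]
wrist_force: [-1.1, -2.0, -0.3]
finger_gap: 0.0369
grip_force: 0.8
```

```bash
cat > look.py <<'E'
from h import *
from workcell import status,vision
import sys
print({k:np.round(v,4) for k,v in status.get_state().items() if k in("tcp_pos","wrist_force","finger_gap")})
ims=[]
for n,bx in(("scene",(160,120,300,240)),("top",(215,140,355,260))):
    d=vision.read_camera(n)
    for a,c,b in blobs(d["image"],(20,120,60),(35,255,255),(215,130,320,250))[1]: print(n,a,c,ray(d,c,.058).round(4))
    m,_=blobs(d["image"],(0,150,60),(8,255,255),(215,160,295,240) if n=="top" else (205,175,290,240))
    for a,c,b in blobs(d["image"],(0,130,60),(8,255,255),(215,160,300,240) if n=="top" else (200,160,290,240),5)[1]: print(n,"red",a,c,ray(d,c,.029).round(4))
    ims.append(cv2.resize(d["image"][bx[1]:bx[3],bx[0]:bx[2]],(400,343),interpolation=cv2.INTER_CUBIC))
cv2.imwrite(sys.argv[1],np.hstack(ims))
E
python3 look.py pics/c3.png
```

```text
{'tcp_pos': array([ 0.6301, -0.1964,  0.083 ]), 'wrist_force': array([-1.1477, -2.0492, -0.3283]), 'finger_gap': np.float64(0.0369)}
scene 233 [247.5 209.5] [0.5465 0.0795 0.058 ]
scene red 10 [211.4 165.4] [ 0.4995 -0.1134  0.029 ]
scene red 77 [202.2 181.4] [ 0.558  -0.0932  0.029 ]
scene red 20 [231.2 200.8] [0.5469 0.0157 0.029 ]
top 57 [306.5 172.6] [ 0.5916 -0.0981  0.058 ]
top 261 [301.2 187.8] [ 0.5452 -0.0822  0.058 ]
top 295 [250.  188.4] [0.5409 0.0713 0.058 ]
top red 67 [295.3 170.6] [ 0.602 -0.067  0.029]
top red 15 [267.5 187.1] [0.5493 0.0182 0.029 ]
```

View pics/c3.png

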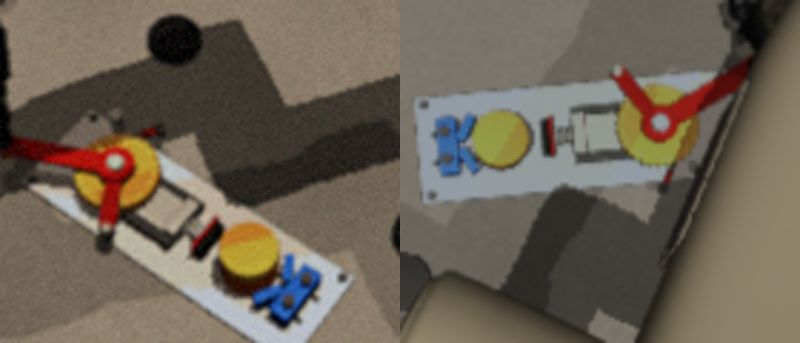

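apply_moves --moves '[-0.25, -0.17, 0, 0, 0, -0.063, -0.52, -0.31, 0, 0, 0, -0.126, -0.79, -0.45, 0, 0, 0, -0.189, -1.07, -0.56, 0, 0, 0, -0.253, -1.36, -0.66, 0, 0, 0, -0.316, -1.65, -0.73, 0, 0, 0, -0.379, -1.95, -0.79, 0, 0, 0, -0.442, -2.25, -0.83, 0, 0, 0, -0.505, -2.55, -0.86, 0, 0, 0, -0.568, -2.86, -0.86, 0, 0, 0, -0.632, -3.16, -0.84, 0, 0, 0, -0.695, -3.46, -0.81, 0, 0, 0, -0.758, -3.76, -0.75, 0, 0, 0, -0.821, -4.05, -0.68, 0, 0, 0, -0.884, -4.34, -0.59, 0, 0, 0, -0.947, -4.62, -0.48, 0, 0, 0, -1.011, -4.9, -0.35, 0, 0, 0, -1.074, -5.16, -0.2, 0, 0, 0, -1.137, -5.16, -0.2, 0, 0, 0, -1.137]'

```text
clock: 12.73
tcp_pos: [0.4998, -0.2005, 0.0829]
orientation: [-0.0, 0.866, 0.499, -0.0]
wrist_force: [-1.0, 0.2, 0.3]
finger_gap: 0.0367
grip_force: 0.0
```

```bash
python3 -c "
from arc import *
np.float64.__repr__=lambda s:str(float(s))
arc(-.04,.6,11); arc(.6,.8,4); arc(.8,1.,4);arc(1.,1.1,3);arc(1.1,1.2,3);arc(1.2,1.27,2)" | sed 's/np.float64(\([^)]*\))/\1/g'
```

```text
Traceback (most recent call last):
TypeError: cannot set '__repr__' attribute of immutable type 'numpy.float64'
```

```bash
python3 -c "
from arc import *
arc(-.04,.6,11); arc(.6,.8,4); arc(.8,1.,4);arc(1.,1.1,3);arc(1.1,1.2,3);arc(1.2,1.27,2)" | sed 's/np.float64(\([^)]*\))/\1/g'
```

```text
-0.04 0.6 [0.24, -0.13, 0, 0, 0, 0.058, 0.5, -0.25, 0, 0, 0, 0.116, 0.76, -0.36, 0, 0, 0, 0.175, 1.02, -0.45, 0, 0, 0, 0.233, 1.29, -0.52, 0, 0, 0, 0.291, 1.56, -0.58, 0, 0, 0, 0.349, 1.84, -0.63, 0, 0, 0, 0.407, 2.12, -0.65, 0, 0, 0, 0.465, 2.39, -0.66, 0, 0, 0, 0.524, 2.67, -0.66, 0, 0, 0, 0.582, 2.95, -0.64, 0, 0, 0, 0.64]
0.6 0.8 [0.24, 0.03, 0, 0, 0, 0.05, 0.47, 0.08, 0, 0, 0, 0.1, 0.71, 0.13, 0, 0, 0, 0.15, 0.94, 0.2, 0, 0, 0, 0.2]
0.8 1.0 [0.23, 0.08, 0, 0, 0, 0.05, 0.45, 0.17, 0, 0, 0, 0.1, 0.67, 0.27, 0, 0, 0, 0.15, 0.88, 0.38, 0, 0, 0, 0.2]
1.0 1.1 [0.14, 0.08, 0, 0, 0, 0.033, 0.27, 0.16, 0, 0, 0, 0.067, 0.41, 0.25, 0, 0, 0, 0.1]
1.1 1.2 [0.13, 0.09, 0, 0, 0, 0.033, 0.26, 0.19, 0, 0, 0, 0.067, 0.38, 0.29, 0, 0, 0, 0.1]
1.2 1.27 [0.13, 0.11, 0, 0, 0, 0.035, 0.25, 0.23, 0, 0, 0, 0.07]
```

apply_moves --moves '[0.24, -0.13, 0, 0, 0, 0.058, 0.5, -0.25, 0, 0, 0, 0.116, 0.76, -0.36, 0, 0, 0, 0.175, 1.02, -0.45, 0, 0, 0, 0.233, 1.29, -0.52, 0, 0, 0, 0.291, 1.56, -0.58, 0, 0, 0, 0.349, 1.84, -0.63, 0, 0, 0, 0.407, 2.12, -0.65, 0, 0, 0, 0.465, 2.39, -0.66, 0, 0, 0, 0.524, 2.67, -0.66, 0, 0, 0, 0.582, 2.95, -0.64, 0, 0, 0, 0.64, 2.95, -0.64, 0, 0, 0, 0.64]'

```text
clock: 13.73
tcp_pos: [0.5759, -0.2172, 0.0826]
orientation: [0.001, 0.663, 0.748, 0.0]
wrist_force: [-0.1, 0.1, -0.0]
finger_gap: 0.0366
grip_force: 0.0
```

apply_moves --moves '[0.24, 0.03, 0, 0, 0, 0.05, 0.47, 0.08, 0, 0, 0, 0.1, 0.71, 0.13, 0, 0, 0, 0.15, 0.94, 0.2, 0, 0, 0, 0.2, 0.94, 0.2, 0, 0, 0, 0.2]'

```text
clock: 14.15
tcp_pos: [0.5988, -0.212, 0.0825]
orientation: [0.0, 0.586, 0.81, 0.0]
wrist_force: [-0.1, -0.2, 0.6]
finger_gap: 0.0369
grip_force: 0.0
```

apply_moves --moves '[0.23, 0.08, 0, 0, 0, 0.05, 0.45, 0.17, 0, 0, 0, 0.1, 0.67, 0.27, 0, 0, 0, 0.15, 0.88, 0.38, 0, 0, 0, 0.2, 0.88, 0.38, 0, 0, 0, 0.2]'

```text
clock: 14.57
tcp_pos: [0.6206, -0.2022, 0.0824]
orientation: [0.0, 0.503, 0.865, 0.0]
wrist_force: [0.4, -0.1, -0.1]
finger_gap: 0.0367
grip_force: 0.0
```

```bash
python3 look.py pics/c4.png
```

```text
{'tcp_pos': array([ 0.6206, -0.2022,  0.0824]), 'wrist_force': array([ 0.3771, -0.0805, -0.0822]), 'finger_gap': np.float64(0.0367)}
scene 274 [247.  208.5] [0.5451 0.0764 0.058 ]
scene red 18 [211.5 165.6] [ 0.4998 -0.1127  0.029 ]
scene red 59 [202.6 178.4] [ 0.5499 -0.0999  0.029 ]
scene red 21 [234.1 204.6] [0.5502 0.0305 0.029 ]
top 54 [307.6 172.9] [ 0.5908 -0.1014  0.058 ]
top 289 [302.9 187.7] [ 0.5456 -0.0873  0.058 ]
top 300 [250.2 188.4] [0.5409 0.0707 0.058 ]
top red 64 [296.1 168.5] [ 0.6086 -0.0695  0.029 ]
top red 17 [262.8 187.4] [0.5481 0.0326 0.029 ]
```

View pics/c4.png

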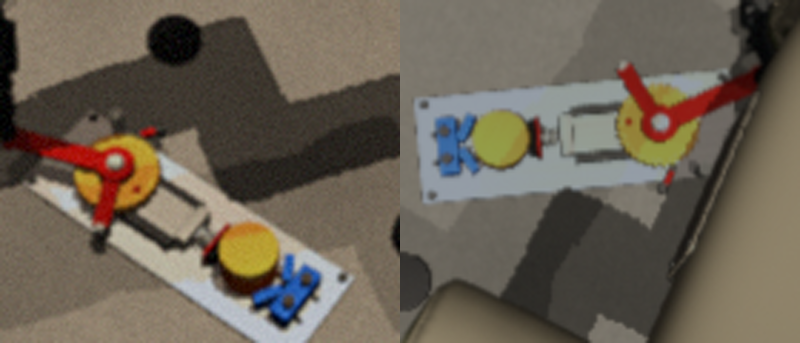

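Lever follows; the pad (crop top (540,138)) is now just short of the jar, which has not moved yet.

apply_moves --moves '[0.14, 0.08, 0, 0, 0, 0.033, 0.27, 0.16, 0, 0, 0, 0.067, 0.41, 0.25, 0, 0, 0, 0.1, 0.41, 0.25, 0, 0, 0, 0.1]'

```text
clock: 15.0
tcp_pos: [0.6302, -0.1961, 0.0824]
orientation: [0.0, 0.459, 0.888, 0.0]
wrist_force: [0.0, -0.0, -0.8]
finger_gap: 0.0369
grip_force: 0.0
```

apply_moves --moves '[0.13, 0.09, 0, 0, 0, 0.033, 0.26, 0.19, 0, 0, 0, 0.067, 0.38, 0.29, 0, 0, 0, 0.1, 0.38, 0.29, 0, 0, 0, 0.1]'

```text
clock: 15.33
tcp_pos: [0.6397, -0.1888, 0.0823]
orientation: [0.0, 0.414, 0.91, 0.0]
wrist_force: [0.2, -1.1, 0.2]
finger_gap: 0.0367
grip_force: 0.0
```

```bash
python3 -c "
from arc import *
arc(1.2,0.04,19); arc(.04,-.06,2); arc(-.06,.3,8); arc(.3,.5,5); arc(.5,.7,6);arc(.7,.8,4);arc(.8,.9,4);arc(.9,1,4)" | sed 's/np.float64(\([^)]*\))/\1/g'; python3 look.py pics/c5.png
```

```text
1.2 0.04 [-0.23, -0.18, 0, 0, 0, -0.061, -0.47, -0.35, 0, 0, 0, -0.122, -0.72, -0.51, 0, 0, 0, -0.183, -0.97, -0.65, 0, 0, 0, -0.244, -1.24, -0.77, 0, 0, 0, -0.305, -1.51, -0.88, 0, 0, 0, -0.366, -1.79, -0.97, 0, 0, 0, -0.427, -2.08, -1.04, 0, 0, 0, -0.488, -2.36, -1.09, 0, 0, 0, -0.549, -2.65, -1.13, 0, 0, 0, -0.611, -2.95, -1.15, 0, 0, 0, -0.672, -3.24, -1.15, 0, 0, 0, -0.733, -3.53, -1.14, 0, 0, 0, -0.794, -3.82, -1.1, 0, 0, 0, -0.855, -4.11, -1.05, 0, 0, 0, -0.916, -4.4, -0.98, 0, 0, 0, -0.977, -4.68, -0.89, 0, 0, 0, -1.038, -4.95, -0.79, 0, 0, 0, -1.099, -5.22, -0.67, 0, 0, 0, -1.16]
0.04 -0.06 [-0.21, 0.11, 0, 0, 0, -0.05, -0.42, 0.23, 0, 0, 0, -0.1]
-0.06 0.3 [0.19, -0.11, 0, 0, 0, 0.045, 0.38, -0.21, 0, 0, 0, 0.09, 0.57, -0.3, 0, 0, 0, 0.135, 0.77, -0.38, 0, 0, 0, 0.18, 0.98, -0.46, 0, 0, 0, 0.225, 1.18, -0.52, 0, 0, 0, 0.27, 1.39, -0.58, 0, 0, 0, 0.315, 1.6, -0.63, 0, 0, 0, 0.36]
0.3 0.5 [0.19, -0.03, 0, 0, 0, 0.04, 0.38, -0.06, 0, 0, 0, 0.08, 0.57, -0.08, 0, 0, 0, 0.12, 0.76, -0.09, 0, 0, 0, 0.16, 0.95, -0.09, 0, 0, 0, 0.2]
0.5 0.7 [0.16, 0.0, 0, 0, 0, 0.033, 0.32, 0.01, 0,
[... 346 characters left out ...]
, 0, 0.1]
0.9 1 [0.11, 0.05, 0, 0, 0, 0.025, 0.22, 0.1, 0, 0, 0, 0.05, 0.32, 0.16, 0, 0, 0, 0.075, 0.43, 0.21, 0, 0, 0, 0.1]
{'tcp_pos': array([ 0.6397, -0.1888,  0.0823]), 'wrist_force': array([ 0.2172, -1.0741,  0.1793]), 'finger_gap': np.float64(0.0367)}
scene 217 [248.6 210.6] [0.5469 0.0841 0.058 ]
scene red 11 [211.  165.6] [ 0.5008 -0.1138  0.029 ]
scene red 107 [202.1 183.6] [ 0.5635 -0.088   0.029 ]
scene red 19 [235.6 204.6] [0.5473 0.0336 0.029 ]
top 53 [305.6 172.7] [ 0.5913 -0.0954  0.058 ]
top 210 [299.7 188.4] [ 0.5433 -0.0777  0.058 ]
top 299 [248.8 188.6] [0.5402 0.0749 0.058 ]
top red 73 [294.4 171.4] [ 0.5995 -0.0642  0.029 ]
top red 15 [261.7 186.8] [0.5499 0.036  0.029 ]
```

apply_moves --moves '[-0.23, -0.18, 0, 0, 0, -0.061, -0.47, -0.35, 0, 0, 0, -0.122, -0.72, -0.51, 0, 0, 0, -0.183, -0.97, -0.65, 0, 0, 0, -0.244, -1.24, -0.77, 0, 0, 0, -0.305, -1.51, -0.88, 0, 0, 0, -0.366, -1.79, -0.97, 0, 0, 0, -0.427, -2.08, -1.04, 0, 0, 0, -0.488, -2.36, -1.09, 0, 0, 0, -0.549, -2.65, -1.13, 0, 0, 0, -0.611, -2.95, -1.15, 0, 0, 0, -0.672, -3.24, -1.15, 0, 0, 0, -0.733, -3.53, -1.14, 0, 0, 0, -0.794, -3.82, -1.1, 0, 0, 0, -0.855, -4.11, -1.05, 0, 0, 0, -0.916, -4.4, -0.98, 0, 0, 0, -0.977, -4.68, -0.89, 0, 0, 0, -1.038, -4.95, -0.79, 0, 0, 0, -1.099, -5.22, -0.67, 0, 0, 0, -1.16]'

```text
clock: 17.02
tcp_pos: [0.5092, -0.2061, 0.0826]
orientation: [0.001, 0.846, 0.533, 0.0]
wrist_force: [0.4, -0.6, -0.7]
finger_gap: 0.0364
grip_force: 0.5
```

apply_moves --moves '[-0.21, 0.11, 0, 0, 0, -0.05, -0.42, 0.23, 0, 0, 0, -0.1, -0.42, 0.23, 0, 0, 0, -0.1]'

```text
clock: 17.27
tcp_pos: [0.4977, -0.1995, 0.0824]
orientation: [-0.0, 0.871, 0.491, -0.0]
wrist_force: [-0.2, 1.1, 0.4]
finger_gap: 0.0366
grip_force: 0.0
```

apply_moves --moves '[0.19, -0.11, 0, 0, 0, 0.045, 0.38, -0.21, 0, 0, 0, 0.09, 0.57, -0.3, 0, 0, 0, 0.135, 0.77, -0.38, 0, 0, 0, 0.18, 0.98, -0.46, 0, 0, 0, 0.225, 1.18, -0.52, 0, 0, 0, 0.27, 1.39, -0.58, 0, 0, 0, 0.315, 1.6, -0.63, 0, 0, 0, 0.36, 1.6, -0.63, 0, 0, 0, 0.36]'

```text
clock: 18.02
tcp_pos: [0.5395, -0.216, 0.0823]
orientation: [0.0, 0.768, 0.64, 0.0]
wrist_force: [-0.4, 0.7, -0.3]
finger_gap: 0.0367
grip_force: 0.1
```

apply_moves --moves '[0.19, -0.03, 0, 0, 0, 0.04, 0.38, -0.06, 0, 0, 0, 0.08, 0.57, -0.08, 0, 0, 0, 0.12, 0.76, -0.09, 0, 0, 0, 0.16, 0.95, -0.09, 0, 0, 0, 0.2, 0.95, -0.09, 0, 0, 0, 0.2]'

```text
clock: 18.52
tcp_pos: [0.5622, -0.2178, 0.0821]
orientation: [-0.0, 0.701, 0.713, -0.0]
wrist_force: [-2.0, 0.0, 0.5]
finger_gap: 0.0368
grip_force: 1.1
```

apply_moves --moves '[0.16, 0, 0, 0, 0, 0.033, 0.32, 0.01, 0, 0, 0, 0.067, 0.48, 0.03, 0, 0, 0, 0.1, 0.48, 0.03, 0, 0, 0, 0.1]'

```text
clock: 18.85
tcp_pos: [0.5737, -0.2171, 0.0821]
orientation: [-0.001, 0.665, 0.747, -0.001]
wrist_force: [-4.0, -0.0, 2.5]
finger_gap: 0.0366
grip_force: 1.8
```

apply_moves --moves '[0.16, 0.02, 0, 0, 0, 0.033, 0.32, 0.04, 0, 0, 0, 0.067, 0.47, 0.07, 0, 0, 0, 0.1, 0.47, 0.07, 0, 0, 0, 0.1]'

```text
clock: 19.18
tcp_pos: [0.5853, -0.2153, 0.0821]
orientation: [-0.001, 0.627, 0.779, -0.001]
wrist_force: [-4.7, -0.6, 1.5]
finger_gap: 0.0366
grip_force: 2.2
```

apply_moves --moves '[0.12, 0.03, 0, 0, 0, 0.025, 0.23, 0.06, 0, 0, 0, 0.05, 0.35, 0.09, 0, 0, 0, 0.075, 0.46, 0.12, 0, 0, 0, 0.1, 0.46, 0.12, 0, 0, 0, 0.1]'

```text
clock: 19.6
tcp_pos: [0.5965, -0.2124, 0.0821]
orientation: [-0.001, 0.587, 0.81, -0.001]
wrist_force: [-5.5, -1.3, 3.0]
finger_gap: 0.0369
grip_force: 2.7
```

apply_moves --moves '[0.11, 0.04, 0, 0, 0, 0.025, 0.23, 0.08, 0, 0, 0, 0.05, 0.34, 0.12, 0, 0, 0, 0.075, 0.45, 0.17, 0, 0, 0, 0.1, 0.45, 0.17, 0, 0, 0, 0.1]'

```text
clock: 20.02
tcp_pos: [0.6075, -0.2084, 0.0821]
orientation: [-0.001, 0.546, 0.838, -0.001]
wrist_force: [-6.8, -1.5, 2.4]
finger_gap: 0.0369
grip_force: 3.3
```

apply_moves --moves '[0.11, 0.05, 0, 0, 0, 0.025, 0.22, 0.1, 0, 0, 0, 0.05, 0.32, 0.16, 0, 0, 0, 0.075, 0.43, 0.21, 0, 0, 0, 0.1, 0.43, 0.21, 0, 0, 0, 0.1]'

```text
clock: 20.43
tcp_pos: [0.618, -0.2034, 0.082]
orientation: [-0.001, 0.503, 0.864, -0.001]
wrist_force: [-7.0, -2.2, 3.2]
finger_gap: 0.0366
grip_force: 3.8
```

apply_moves --moves '[0.1, 0.06, 0, 0, 0, 0.025, 0.21, 0.12, 0, 0, 0, 0.05, 0.31, 0.19, 0, 0, 0, 0.075, 0.41, 0.25, 0, 0, 0, 0.1, 0.41, 0.25, 0, 0, 0, 0.1]'

```text
clock: 20.85
tcp_pos: [0.6279, -0.1975, 0.082]
orientation: [-0.001, 0.46, 0.888, -0.002]
wrist_force: [-8.3, -3.4, 3.5]
finger_gap: 0.037
grip_force: 4.3
```

apply_moves --moves '[-0.25, -0.17, 0, 0, 0, -0.063, -0.52, -0.31, 0, 0, 0, -0.126, -0.79, -0.45, 0, 0, 0, -0.189, -1.07, -0.56, 0, 0, 0, -0.253, -1.36, -0.66, 0, 0, 0, -0.316, -1.65, -0.73, 0, 0, 0, -0.379, -1.95, -0.79, 0, 0, 0, -0.442, -2.25, -0.83, 0, 0, 0, -0.505, -2.55, -0.86, 0, 0, 0, -0.568, -2.86, -0.86, 0, 0, 0, -0.632, -3.16, -0.84, 0, 0, 0, -0.695, -3.46, -0.81, 0, 0, 0, -0.758, -3.76, -0.75, 0, 0, 0, -0.821, -4.05, -0.68, 0, 0, 0, -0.884, -4.34, -0.59, 0, 0, 0, -0.947, -4.62, -0.48, 0, 0, 0, -1.011, -4.9, -0.35, 0, 0, 0, -1.074, -5.16, -0.2, 0, 0, 0, -1.137, -5.25, -0.15, 0, 0, 0, -1.16, -5.25, -0.15, 0, 0, 0, -1.16]'

```text
clock: 22.52
tcp_pos: [0.4989, -0.2003, 0.0826]
orientation: [0.0, 0.871, 0.492, 0.001]
wrist_force: [-0.0, 0.4, -0.6]
finger_gap: 0.0368
grip_force: 0.0
```

apply_moves --moves '[-0.08, 0.05, 0, 0, 0, -0.02, -0.15, 0.1, 0, 0, 0, -0.04, -0.15, 0.1, 0, 0, 0, -0.04]'

```text
clock: 22.77
tcp_pos: [0.4973, -0.199, 0.0828]
orientation: [0.002, 0.881, 0.474, 0.001]
wrist_force: [5.6, -1.9, -3.4]
finger_gap: 0.0367
grip_force: 2.6
```

apply_moves --moves '[0.2, -0.13, 0, 0, 0, 0.04, 0.2, -0.13, 0, 0, 0, 0.04, 0.2, -0.13, 0.8, 0, 0, 0.04, 0.2, -0.13, 1.6, 0, 0, 0.04, 0.2, -0.13, 2.6, 0, 0, 0.04, 0.2, -0.13, 3.8, 0, 0, 0.04, 0.2, -0.13, 5, 0, 0, 0.04, -1, -1.5, 5, 0, 0, 0.04, -2, -3, 5, 0, 0, 0.04, -2.5, -4, 5, 0, 0, 0.04, -2.5, -4, 5, 0, 0, 0.04, -2.5, -4, 5, 0, 0, 0.04]'

```text
clock: 23.77
tcp_pos: [0.4317, -0.2992, 0.2072]
orientation: [-0.0, 0.872, 0.49, 0.0]
wrist_force: [-0.2, 0.5, 0.2]
finger_gap: 0.0368
grip_force: 0.0
```

```bash
python3 look.py pics/c6.png
```

```text
{'tcp_pos': array([ 0.4317, -0.2992,  0.2072]), 'wrist_force': array([-0.209 ,  0.4506,  0.2053]), 'finger_gap': np.float64(0.0368)}
scene 326 [248.2 208.4] [0.5426 0.0787 0.058 ]
scene red 65 [202.5 175.8] [ 0.5438 -0.1067  0.029 ]
scene red 12 [211.9 166.2] [ 0.5005 -0.1102  0.029 ]
scene red 21 [236.1 205.6] [0.5487 0.0369 0.029 ]
top 267 [300.6 185.6] [ 0.5518 -0.0804  0.058 ]
top 54 [314.4 178.8] [ 0.5732 -0.122   0.058 ]
top 293 [248.3 188.6] [0.5402 0.0764 0.058 ]
top red 21 [260.5 187.8] [0.5468 0.0396 0.029 ]
```

View pics/c6.png

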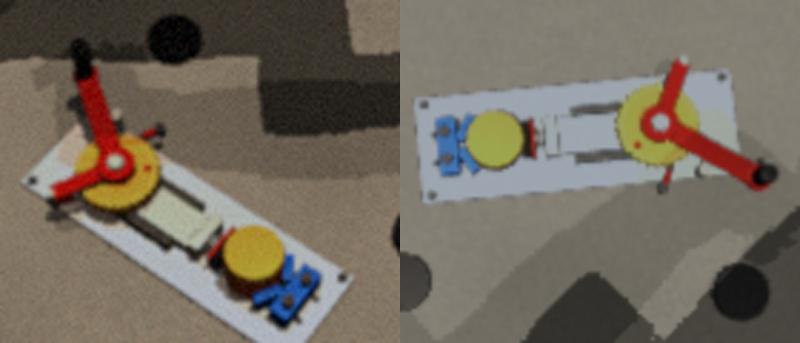

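The picture shows the lever at its start stop (top crop, handle at (765,175)). The jar is seated in the V at (496,138), with the jaw spring compressed.

```bash
python3 -c "
from workcell import job;print(job.hand_in())"
```

```text
the job is handed in; nothing more can be done
None
```

I stood the amber jar in the nest and clamped it until the handle took about 9 N, then swung the lever back to its start stop with the arm clear and handed the job in. The last pictures show the jar seated with the jaw against it. I estimate the remaining squeeze at 29–45 N (not measured directly), and the hand-in gave no verdict.

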